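Nudge the hold-down plate onto its locating pins

TASK

On the blue repair mat a steel hold-down plate lies crooked and tilted on the teal board jig, its far end riding on top of the jig's two locating pins. With the fingertips, nudge the plate sideways and along until its two round holes drop over the two pins and it lies flat on the jig, then let go of it and move clear. Do not pick the plate up, and leave everything else on the mat where it is.

Things in the scene. Friction and masses are not known exactly. Their poses are not given: they have to be found in the camera images.
- jig: Fixed teal block, 20 mm high, on the blue mat (3 mm thick). Origin: on its underside (mat top), right below where the plate's centre belongs; x along the block, away from the robot (within 0.35 rad), z up. It spans x -52 to +100, y -35 to +35 mm. Two steel pins stand on its top at x +30, y +26 and -26 mm. A flat green circuit board, 26 x 44 mm, is let into its top.
- pin0 (a point): Tip of the pin at jig y +26 mm, 28 mm above the mat. Pin: 8 mm thick, 8 mm tall above the block, upper 4 mm a round dome. Hidden under the plate at the start.
- pin1 (a point): Tip of the other, equal pin, at jig y -26 mm, 28 mm above the mat.
- dot0 (a point): White dot, 10 mm, on the bare far part of the block's top, 55 mm beyond pin0 along jig +x.
- dot1 (a point): White dot, 10 mm, on the bare far part of the block's top, 55 mm beyond pin1 along jig +x.
- plate: Loose steel plate, 120 (x) x 100 (y) x 6 mm, 0.27 to 0.63 kg, polished (slides easily on the jig). Origin: centre of its underside; z out of its top. Two 11 mm through holes at x +30, y +26 and -26 mm; window 31 x 51 mm centred at x -7 mm. Home: origin 20 mm straight above the jig's, axes along the jig's; it then overhangs the block by 8 mm at the near end, 15 mm at both long sides.
- plate_center (a point): Centre of the plate's outline, half-way through its thickness; 23 mm above the mat when home. At the start 12 to 22 mm short of home (jig -x), up to 14 mm to either side, plate turned up to 0.12 rad.
- plate_near (a point): Middle of the plate's near rim (plate x -60 mm), half-way through its thickness. At the start the plate slopes about 0.1 rad: far end up on the pin noses, underside resting on the jig's near top edge, so this rim hangs about 20 to 22 mm above the mat, with free space below it down to the mat.
- plate_hole0 (a point): Centre of the mouth, on the plate's top face, of the hole that belongs on pin0.
- plate_hole1 (a point): Centre of the mouth, on the plate's top face, of the hole that belongs on pin1.
- flux: Bystander, loose: small amber bottle with a red cap, 42 mm across, 85 mm tall. Origin: on its underside, at the centre.
- pot: Bystander, loose: small pale pot with an orange lid, 54 mm across, 35 mm tall. Origin: on its underside, at the centre.
- spool: Bystander, loose: solder spool with black flanges, lying flat, 52 mm across, 30 mm tall. Origin: on its underside, at the centre.
- driver: Bystander, loose: green-handled screwdriver lying flat, 150 mm long; local x points to its blade. Origin: on its underside.
- tweezers: Bystander, loose: steel tweezers lying flat, about 120 mm long along local x, 10 mm high. Origin: on its underside.
- tin: Bystander, loose: small white jar with a blue lid, 44 mm across, 28 mm tall. Origin: on its underside, at the centre.

How it is judged (in metres and radians):
At the end, for the whole second after the job is handed in: Both holes are around their pins (each hole's centre within 3 mm of its pin), the plate lies flat on the jig (within 0.03 rad and 1.5 mm of fully down) and is at rest (horizontal distance between plate_hole0 and pin0 below 0.003 m and horizontal distance between plate_hole1 and pin1 below 0.003 m and angle between the z axis of plate and the z axis of jig, either way round below 0.03 rad and z of plate_center in the frame of jig between 0.021 and 0.0245 m and linear speed of plate below 0.01 m/s); the robot touches nothing.
It fails at once if the plate is picked up (its centre more than 15 mm above its seated height) (z of plate_center in the frame of jig above 0.038 m).
It fails at once if another thing on the mat is moved by more than 20 mm or knocked over (distance of any of flux, pot, spool, driver, tweezers, tin from where it was at the start of the episode above 0.02 m or angle between any of flux, pot, spool, tin's own z axis and vertical above 0.5 rad).
It also fails if it takes over 72 s, if anything falls off the work surface, if the arm or the gripper's body presses on something with over 40 N, if the wrist force passes 120 N, or if a joint passes its speed limit or range.

ROBOT

A 6-joint arm with a two-finger parallel gripper is mounted at the origin on the work surface. World frame = base frame: x ahead of the robot, y to its left, z up, the work surface at z = 0. Lengths are in mm, angles in rad, forces in N, time in s.
With the tool pointing down it reaches from about 350 to 975 mm from the base axis. Payload 7.1 kg.
Tool frame: the origin (TCP) lies at the centre of the arm's flange, where the gripper is bolted on; the fingertips stand 182 mm ahead of it and the grasp point (between the pads) lies 163 mm ahead of it; z points along the fingers, y is the line along which they close (so a half turn about z gives the same grasp; the last joint's range is limited). The gripper opens to 88 mm and grips with 3 to 60 N. Pads are 20 mm wide; open, the fingers measure 115 mm over their backs; the gripper's body (75 mm by 178 mm) begins 61 mm behind the grasp point.
Start: joints at [-1.251, 0.423, 1.63, -0, 1.089, -0.019], TCP at [207.74, -589.449, 404.675] pointing down, gripper open.
Joint ranges: [-3, 3], [-0.9, 2.11], [0.09, 2.58], [-1.31, 4.45], [0.11, 2.69], [-2.54, 2.54]. Speed limits (rad/s): [2.39, 2.39, 3.01, 3.14, 3.14, 3.14].

INTERFACE

Orientations are given as a rotation vector (axis times angle).
In Python, from workcell import readout, get_image, ctrl gives the robot as it stands.
- The arm moves only by the tool step_arm, never from a script. Its argument "targets" is a list that holds one entry, the list of rows, each a list of 7 numbers: the shift along the world's x, y, z as a fraction of full scale, then the turn, a rotation vector about the world's x, y, z as a fraction of full scale, then the opening, from 0 (shut) to 1 (fully open). In form: [[[dx, dy, dz, wx, wy, wz, claw], ...]]. A call has exactly 5 rows; each row shifts and turns the commanded pose from where the row before left it; what a row does not reach is not made up. Full scale, the value 1, is 0.05 m for a shift and 4 degrees for a turn. A row lasts 1/8 s, in which the tool goes at most 62.5 mm and 10.7 degrees, less where a joint would pass 70% of its speed; a pose out of reach is approached as far as the arm can. A call with a number of a shift or a turn outside -1 to 1 is refused whole. A call with a gripper value outside its range is refused whole. The fingers move at their own pace and stop on an object; the grip force is fixed at half the most. Time passes only in rows, so rows that do not move let the fingers close, or fill a call up. It gives the time, the measured TCP pose, the force, the opening and the grip force at its end, in the units of the state.
- readout.get_obs(): the state, without advancing time (a new reading comes with each control period).
- get_image(name): name is "scene" or "side" or "wrist"; returns a dict with "pixels" (384x512x3 uint8, red, green, blue), "intrinsics" (3x3 intrinsics, pixels), "extrinsics" (4x4, takes a point from world to camera coordinates). Camera axes: x right, y down, z forward; pixel columns grow to the right and rows downward; lengths in mm; the calibration is good to about 2 mm. The wrist camera is an equidistant fisheye: a pixel r from the principal point sees the ray r / f radians off the axis. A picture is of the moment at which its call begins. There is no depth.
- ctrl.close_job(): hands the job in; it is judged then, once.
The state is a dict: "t": time; "qpos": joint angles; "qvel": joint speeds; "joint_torque": joint torques, N m; "ee_pos": TCP position; "orientation": TCP orientation; "ft_force": force on the tool from outside, world axes, zero at the start; "moment": the same for the moment, N m; "width": finger opening in mm; "grasp_force": force on a finger pad.
Only numpy, scipy, OpenCV 4.12 (cv2) and the standard library are available. Lean on these libraries where they do the work, as an engineer would, in place of code of your own. Each camera call takes 0.05 s, during which the arm holds its last target. There are 200 camera calls.

## Working session

There is one attempt and no reset: what is moved stays moved. The work goes in short steps, Python scripts to look and compute and a tool call to move; the robot and the scene stay as the last step left them, time stands still between calls to the robot, and variables do not carry over. Pictures are saved under pics/ and viewed, at most 10 in all, crops included, and the job is handed in when it is done.

Besides the shell and the picture viewer there is one more tool, called after "Call:" as name(argument=value, ...), one argument or row to a line, values as JSON. step_arm: Moves the arm, as the interface text tells. Shift numbers are shares of 0.05 m and turn numbers shares of 4 degrees, none past 1 either way. Its arguments: {"type":"object","properties":{"targets":{"type":"array"}},"required":["targets"]}

```bash
mkdir -p pics; cat > h.py <<'E'
import numpy as np, cv2
from workcell import readout, get_image, ctrl
def snap(name,fn):
    d=get_image(name); im=np.array(d["pixels"]); cv2.imwrite(f"pics/{fn}.png",im[:,:,::-1])
    np.savez(f"pics/{fn}.npz",im=im,K=d["intrinsics"],E=d["extrinsics"]); return im,np.array(d["intrinsics"]),np.array(d["extrinsics"])
def load(fn):
    d=np.load(f"pics/{fn}.npz"); return d["im"],d["K"],d["E"]
def ray(K,E,uv):
    d=np.linalg.inv(K)@np.array([uv[0],uv[1],1.]); R=E[:3,:3]; return -R.T@E[:3,3], R.T@d
def onz(K,E,uv,z):
    o,d=ray(K,E,uv); return o+d*(z-o[2])/d[2]
def proj(K,E,p):
    c=E[:3,:3]@np.array(p)+E[:3,3]; q=K@c; return q[:2]/q[2]
E
python3 - <<'E'
from h import *
for n in ["scene","side"]:
    im,K,E=snap(n,n+"0"); print(n,K.round(1).tolist(),E.round(3).tolist(), (-E[:3,:3].T@E[:3,3]).round())
o=readout.get_obs(); print(o["t"],o["ee_pos"],o["orientation"],o["width"])
a=cv2.imread("pics/scene0.png");b=cv2.imread("pics/side0.png")
E
```

```text
scene [[479.5, 0.0, 251.4], [0.0, 479.5, 184.4], [0.0, 0.0, 1.0]] [[-0.739, 0.673, 0.009, 482.418], [0.526, 0.586, -0.617, -344.514], [-0.42, -0.451, -0.787, 1411.679], [0.0, 0.0, 0.0, 1.0]] [1131.  514.  895.]
side [[480.1, 0.0, 251.9], [0.0, 480.1, 196.8], [0.0, 0.0, 1.0]] [[0.867, -0.497, 0.015, -586.068], [-0.325, -0.589, -0.74, 279.583], [0.377, 0.637, -0.672, 721.398], [0.0, 0.0, 0.0, 1.0]] [ 327. -586.  701.]
0.1 [ 207.6500628  -589.24911885  403.97800584] [-3.09529001e+00 -5.29395135e-01  3.25937111e-04] 87.66327396109915
```

View pics/scene0.png

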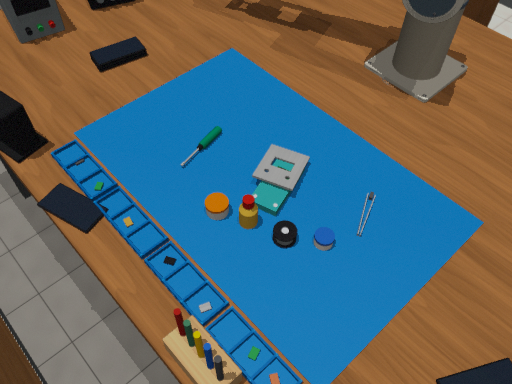

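View pics/side0.png

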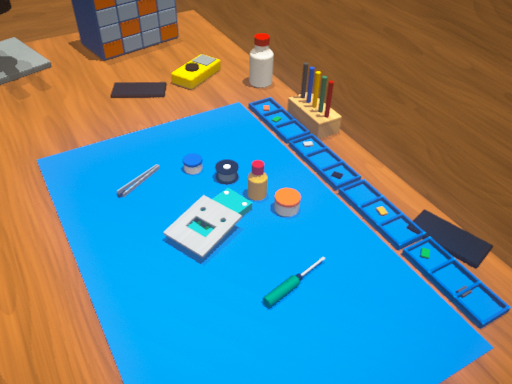

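The scene view shows the plate at (281,168) with the teal jig's bare end at (270,197). In the side view the plate is at (204,226) and the jig end at (232,203). Flux, pot, spool and tin stand beyond the far end. I'll zoom in on both.

```bash
python3 - <<'E'
from h import *
a,K,E=load("scene0"); b,K2,E2=load("side0")
A=cv2.resize(a[135:225,230:330],None,fx=4,fy=4,interpolation=cv2.INTER_CUBIC)
B=cv2.resize(b[175:265,155:255],None,fx=4,fy=4,interpolation=cv2.INTER_CUBIC)
cv2.imwrite("pics/c0.png",np.hstack([A,B])[:,:,::-1])
for n,im,K,E,r in [("scene",a,K,E,(230,135,330,225)),("side",b,K2,E2,(155,175,260,265))]:
    x0,y0,x1,y1=r; h=cv2.cvtColor(im,cv2.COLOR_RGB2HSV)[y0:y1,x0:x1].astype(int)
    m=((h[...,1]<50)&(h[...,2]>110)).astype(np.uint8)
    nn,l,s,c=cv2.connectedComponentsWithStats(m)
    for i in range(1,nn):
        uv=c[i]+[x0,y0]; print(n,s[i,4],uv.round(1),onz(K,E,uv,23+3).round(1))
    t=((h[...,0]>78)&(h[...,0]<95)&(h[...,1]>100)).astype(np.uint8)
    nn,l,s,c=cv2.connectedComponentsWithStats(t)
    for i in range(1,nn):
        if s[i,4]>8: uv=c[i]+[x0,y0]; print(n,"teal",s[i,4],uv.round(1),onz(K,E,uv,23).round(1))
E
```

```text
scene 1288 [281.  166.6] [579.2  23.3  26. ]
scene 13 [254.4 195.6] [684.2  44.4  26. ]
scene 10 [275.2 205. ] [667.3  94.6  26. ]
scene teal 136 [282.9 164.5] [569.2  20.   23. ]
scene teal 777 [270.  196.6] [658.3  68.5  23. ]
side 1 [248. 176.] [731.7 115.8  26. ]
side 18 [248.1 188.5] [711.4  79.5  26. ]
side 12 [225.8 191.9] [664.9  92.7  26. ]
side 2115 [202.7 225.1] [580.   27.9  26. ]
side 1 [252. 199.] [702.2  46.8  26. ]
side 14 [244.  203.3] [681.3  43.4  26. ]
side teal 502 [232.3 200.6] [665.6  65.   23. ]
side teal 208 [200.1 228. ] [573.3  26.   23. ]
```

View pics/c0.png

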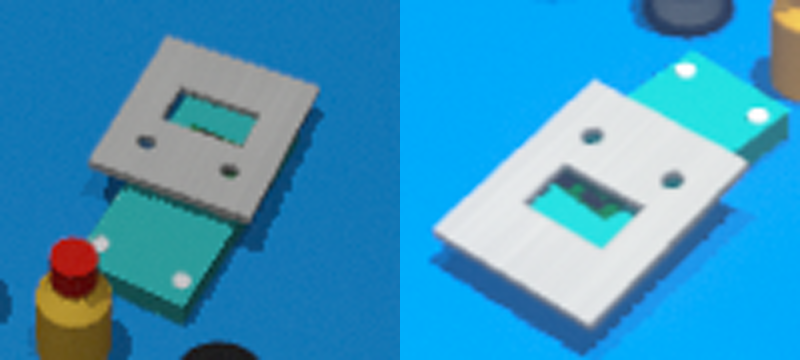

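The crop shows two white dots, two dark holes and the window clearly in both views, so I'll measure all of them.

```bash
cat >> h.py <<'E'
def tri(obs):
    A=np.zeros((3,3));b=np.zeros(3)
    for K,E,uv in obs:
        o,d=ray(K,E,uv); d=d/np.linalg.norm(d); P=np.eye(3)-np.outer(d,d); A+=P; b+=P@o
    p=np.linalg.solve(A,b); return p,[np.round(proj(K,E,p)-uv,1) for K,E,uv in obs]
def cen(g,box,sign):
    # weighted centroid of dark(-1)/bright(+1) blob in box
    x0,y0,x1,y1=box; w=sign*g[y0:y1,x0:x1].astype(float); w-=np.median(w); w[w<0.35*w.max()]=0
    Y,X=np.mgrid[y0:y1,x0:x1]; return np.array([(w*X).sum(),(w*Y).sum()])/w.sum()
E
python3 - <<'E'
from h import *
a,K,E=load("scene0"); b,K2,E2=load("side0")
g,g2=a[...,0],b[...,0]
c=lambda s:(int(230+s[0]/4),int(135+s[1]/4)); d=lambda s:(int(155+(s[0]-400)/4),int(175+s[1]/4))
bx=lambda p,r:(p[0]-r,p[1]-r,p[0]+r+1,p[1]+r+1)
pts={"dot1":((100,244),(757,115),1),"dot0":((181,280),(685,69),1),"hole1":((147,142),(672,180),-1),"hole0":((230,171),(592,135),-1)}
for n,(p,q,s) in pts.items():
    u=cen(g,bx(c(p),3),s);v=cen(g2,bx(d(q),3),s)
    P,r=tri([(K,E,u),(K2,E2,v)]); print(n,u.round(1),v.round(1),P.round(1),r,"z23",onz(K,E,u,23).round(1)[:2],onz(K2,E2,v,23).round(1)[:2],"z36",onz(K,E,u,36).round(1)[:2],onz(K2,E2,v,36).round(1)[:2])
cr={"nearL/scene319,88":((319,90),(433,231)),"x":((168,37),(588,327)),"farR":((90,163),(748,160)),"farL":((248,221),(596,80))}
for n,(p,q) in cr.items():
    u=(229.5+p[0]/4+.1,134.6+p[1]/4);v=(154.6+(q[0]-400)/4,174.6+q[1]/4)
    P,r=tri([(K,E,u),(K2,E2,v)]);print(n,P.round(1),r)
for n,p,q,z in [("flux cap",(249,201),(258,166),88),("pot",(217,200),(287,197),38),("spool",(285,229),(227,167),33),("tin",(324,235),(193,160),31)]:
    print(n,tri([(K,E,p),(K2,E2,q)])[0].round())
E
```

```text
dot1 [253.8 196.3] [244.1 203.4] [683.8  44.4  23.5] [array([ 0.7, -0.1]), array([0.8, 0.1])] z23 [685.   43.3] [682.9  45.9] z36 [691.6  50.3] [676.1  33.8]
dot0 [275.  204.6] [225.9 192. ] [665.9  93.2  24.8] [array([ 0.2, -0. ]), array([0.2, 0. ])] z23 [665.3  92.1] [666.4  95.3] z36 [672.3  98.4] [659.9  82.2]
hole1 [266.1 170.1] [222.8 219.8] [617.8  13.2  35. ] [array([ 0.3, -0.1]), array([0.3, 0.1])] z23 [611.2   5.9] [622.5  24.5] z36 [619.   13.4] [616.8  12.8]
hole0 [286.9 177.5] [202.8 208.8] [597.   60.9  34.6] [array([ 0.2, -0.1]), array([0.3, 0.1])] z23 [590.4  54.5] [601.3  72.6] z36 [598.4  61.4] [596.1  59.9]
nearL/scene319,88 [505.6  47.5  25.1] [array([ 0.4, -0.1]), array([0.5, 0.1])]
x [544.3 -44.2  26.1] [array([ 0.3, -0.1]), array([0.4, 0.1])]
farR [654.9   5.1  38.7] [array([ 0.2, -0. ]), array([0.2, 0. ])]
farL [615.9  95.1  37.5] [array([ 0.4, -0.1]), array([0.4, 0.1])]
flux cap [732.  77.  82.]
pot [761.   5.  39.]
spool [701. 157.  34.]
tin [648. 221.  30.]
```

Jig: yaw 0.351, origin (595,39.6). The dot spacing comes out at 52.0, as it should. Plate: about 19 mm short, −7 mm in jig y, yaw 0.41. The window centre is near (573.5, 22).

My plan is to put the nearly shut fingertips in the plate's window and push it from inside. First I'll go above the window.

Call:
step_arm(
  targets=[
    [[0.488,0.815,0,0,0,0.3,0.1],[0.488,0.815,0,0,0,0.3,0.1],[0.488,0.815,0,0,0,0.13,0.1],[0.488,0.815,0,0,0,0,0.1],[0.488,0.815,0,0,0,0,0.1]],
  ],
)

```text
t: 0.72
ee_pos: [330.2, -384.2, 404.5]
orientation: [-3.082, -0.608, 0.0]
ft_force: [-0.0, -0.2, -1.1]
width: 41.3
grasp_force: 0.0
```

Call:
step_arm(
  targets=[
    [[0.488,0.815,0,0,0,0,0.1],[0.488,0.815,0,0,0,0,0.1],[0.488,0.815,0,0,0,0,0.1],[0.488,0.815,0,0,0,0,0.1],[0.488,0.815,0,0,0,0,0.1]],
  ],
)

```text
t: 1.35
ee_pos: [452.2, -180.5, 404.6]
orientation: [-3.082, -0.608, 0.0]
ft_force: [-0.4, -0.3, 0.6]
width: 8.9
grasp_force: 0.0
```

Call:
step_arm(
  targets=[
    [[0.488,0.815,-0.5,0,0,0,0.1],[0.488,0.815,-0.5,0,0,0,0.1],[0.488,0.815,-0.5,0,0,0,0.1],[0.488,0.815,-0.5,0,0,0,0.1],[0.488,0.815,0,0,0,0,0.1]],
  ],
)

```text
t: 1.98
ee_pos: [573.4, 23.3, 302.2]
orientation: [-3.081, -0.608, 0.007]
ft_force: [0.2, -0.2, -0.4]
width: 8.7
grasp_force: 0.0
```

```bash
python3 - <<'E'
from h import *
im,K,E=snap("wrist","w1"); print(K.tolist())
s,Ks,Es=snap("side","s1")
o=readout.get_obs(); print(o["t"],o["ee_pos"],o["orientation"],o["width"],o["ft_force"])
w=cv2.resize(s[130:270,110:310],None,fx=2,fy=2)
out=np.zeros((384,512+400,3),np.uint8); out[:,:512]=im; out[:280,512:]=w
cv2.imwrite("pics/v1.png",cv2.resize(out,(800,337))[:,:,::-1])
E
```

```text
[[297.3186396354542, 0.0, 253.76172729056807], [0.0, 297.3186396354542, 193.156233652582], [0.0, 0.0, 1.0]]
2.075 [575.47085205  25.01661067 304.00092974] [-3.08060717e+00 -6.13782301e-01 -1.40996508e-03] 8.473470582357464 [-0.26476542  0.07530444  0.32224682]
```

View pics/v1.png

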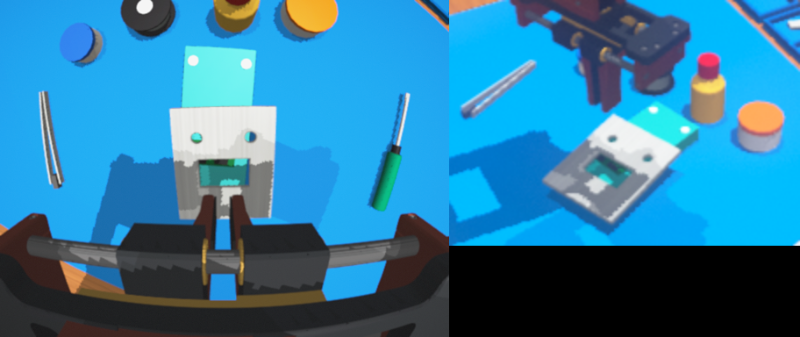

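The wrist view (left) shows the fingertips heading for the window, with the jig, holes and dots all clear. The side view agrees. I'll descend to just above the plate.

Call:
step_arm(
  targets=[
    [[0,0,-0.3,0,0,0,0.1],[0,0,-0.3,0,0,0,0.1],[0,0,-0.3,0,0,0,0.1],[0,0,-0.3,0,0,0,0.1],[0,0,0,0,0,0,0.1]],
  ],
)

```text
t: 2.7
ee_pos: [573.1, 21.4, 243.1]
orientation: [-3.082, -0.607, 0.004]
ft_force: [-0.1, 0.4, -0.5]
width: 8.6
grasp_force: 0.0
```

```bash
python3 - <<'E'
from h import *
im,K,E=snap("wrist","w2"); s,Ks,Es=snap("side","s2"); c,_,_=snap("scene","c2")
for _ in range(2):
    o=readout.get_obs(); print(o["t"],o["ee_pos"],o["orientation"],o["width"],o["ft_force"])
r=lambda i,f:cv2.resize(i,None,fx=f,fy=f,interpolation=cv2.INTER_CUBIC)
out=np.hstack([cv2.resize(im[60:384,100:412],(384,400)),np.vstack([cv2.resize(s[170:270,150:260],(400,200*2))[:200*2]])])
cv2.imwrite("pics/v2.png",out[:,:,::-1])
E
```

```text
2.85 [573.95041703  21.70288273 244.91122723] [3.08208955e+00 6.08144749e-01 7.58299831e-04] 8.65804031589721 [-0.96097062  0.06659335 -0.33630059]
2.85 [573.95041703  21.70288273 244.91122723] [3.08208955e+00 6.08144749e-01 7.58299831e-04] 8.65804031589721 [-0.96097062  0.06659335 -0.33630059]
```

View pics/v2.png

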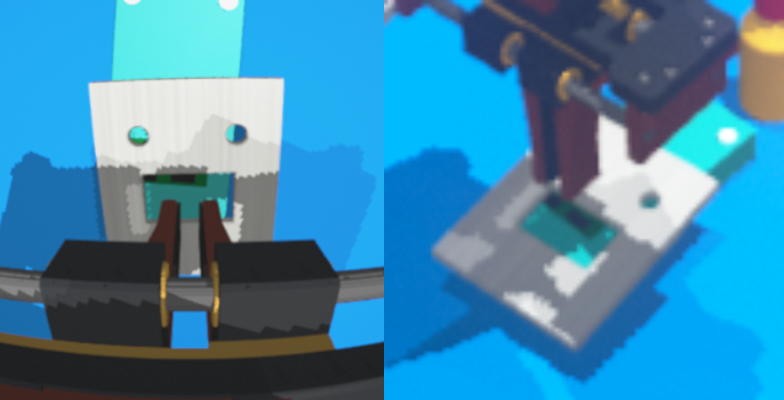

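The fingers are centred on the window, so I'm going in.

Call:
step_arm(
  targets=[
    [[0,0,-0.25,0,0,0,0.1],[0,0,-0.25,0,0,0,0.1],[0,0,-0.13,0,0,0,0.1],[0,0,-0.08,0,0,0,0.1],[0,0,0,0,0,0,0.1]],
  ],
)

```text
t: 3.48
ee_pos: [573.7, 21.8, 208.8]
orientation: [-3.082, -0.608, 0.001]
ft_force: [-0.6, -0.3, 0.1]
width: 8.8
grasp_force: 0.0
```

```bash
python3 - <<'E'
from h import *
im,K,E=snap("wrist","w3"); s,Ks,Es=snap("side","s3"); c,_,_=snap("scene","c3")
o=readout.get_obs(); print(o["t"],o["ee_pos"],o["width"],o["ft_force"])
out=np.hstack([cv2.resize(im[60:384,100:412],(384,400)),cv2.resize(s[170:270,150:260],(400,400))])
cv2.imwrite("pics/v3.png",out[:,:,::-1])
E
```

```text
3.625 [573.8855912   21.81246852 209.41231029] 8.926215789865124 [-0.29995072 -0.65478879 -0.09442697]
```

View pics/v3.png

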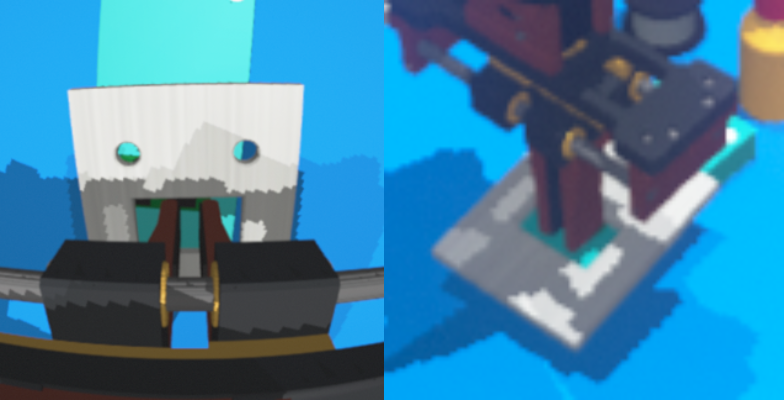

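The fingertips are inside the window without contact. I'll lower 2.5 mm, then spread the fingers lightly to find the window's side walls, which also squares the plate to the tool.

Call:
step_arm(
  targets=[
    [[0,0,-0.05,0,0,0,0.1],[0,0,0,0,0,0,0.16],[0,0,0,0,0,0,0.2],[0,0,0,0,0,0,0.24],[0,0,0,0,0,0,0.27]],
  ],
)

```text
t: 4.25
ee_pos: [573.8, 21.8, 206.7]
orientation: [3.082, 0.608, 0.0]
ft_force: [-0.2, -1.5, 0.5]
width: 23.3
grasp_force: 0.0
```

Call:
step_arm(
  targets=[
    [[0,0,0,0,0,0,0.3],[0,0,0,0,0,0,0.32],[0,0,0,0,0,0,0.34],[0,0,0,0,0,0,0.36],[0,0,0,0,0,0,0.36]],
  ],
)

```text
t: 4.88
ee_pos: [573.7, 21.8, 206.7]
orientation: [-3.082, -0.608, 0.0]
ft_force: [-0.3, 0.5, 0.8]
width: 31.8
grasp_force: 0.2
```

Call:
step_arm(
  targets=[
    [[0,0,0,0,0,0,0.38],[0,0,0,0,0,0,0.4],[0,0,0,0,0,0,0.42],[0,0,0,0,0,0,0.42],[0,0,0,0,0,0,0.42]],
  ],
)

```text
t: 5.5
ee_pos: [573.6, 21.8, 206.6]
orientation: [-3.082, -0.608, 0.0]
ft_force: [-0.6, 1.4, 0.0]
width: 33.2
grasp_force: 30.1
```

```bash
python3 - <<'E'
from h import *
im,K,E=snap("wrist","w4"); s,Ks,Es=snap("side","s4"); c,_,_=snap("scene","c4")
o=readout.get_obs(); print(o["t"],o["ee_pos"],o["width"],o["ft_force"])
out=np.hstack([cv2.resize(im[60:384,100:412],(384,400)),cv2.resize(s[170:270,150:260],(400,400))])
cv2.imwrite("pics/v4.png",out[:,:,::-1])
E
```

```text
5.65 [573.63741932  21.82231387 206.62624643] 33.79722306561757 [-1.44467703  1.08745762  0.3183177 ]
```

View pics/v4.png

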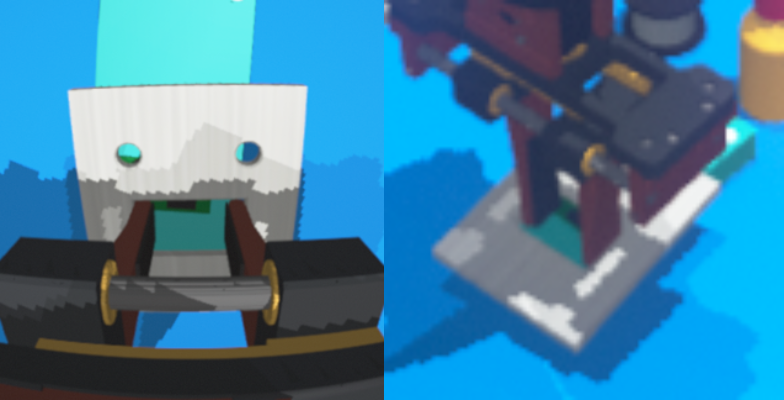

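The fingers meet the window walls at about 33.3 mm opening. I'll back off to 0.36 for slight slack, then turn to the jig's yaw and shift sideways about 9 mm, followed by a push along jig +x.

Call:
step_arm(
  targets=[
    [[0,0,0,0,0,0,0.36],[-0.02,0.06,0,0,0,-0.2,0.36],[-0.02,0.06,0,0,0,-0.2,0.36],[-0.02,0.06,0,0,0,-0.16,0.36],[0,0,0,0,0,0,0.36]],
  ],
)

```text
t: 6.28
ee_pos: [570.6, 31.1, 206.7]
orientation: [-3.093, -0.548, 0.0]
ft_force: [-0.7, -0.6, 0.0]
width: 31.7
grasp_force: 0.0
```

Call:
step_arm(
  targets=[
    [[0.09,0.033,0,0,0,0,0.36],[0.09,0.033,0,0,0,0,0.36],[0.09,0.033,0,0,0,0,0.36],[0.06,0.022,0,0,0,0,0.36],[0,0,0,0,0,0,0.36]],
  ],
)

```text
t: 6.9
ee_pos: [588.0, 37.0, 206.9]
orientation: [3.093, 0.548, 0.003]
ft_force: [0.1, -0.0, -0.3]
width: 31.5
grasp_force: 0.0
```

```bash
python3 - <<'E'
from h import *
im,K,E=snap("wrist","w5"); s,Ks,Es=snap("side","s5"); c,_,_=snap("scene","c5")
o=readout.get_obs(); print(o["t"],o["ee_pos"],o["orientation"],o["width"],o["ft_force"])
p=np.array(o["ee_pos"][:2])-[595.1,39.6]; print(p@[.939,.344],p@[-.344,.939])
out=np.hstack([cv2.resize(im[60:384,100:412],(384,400)),cv2.resize(s[170:270,150:260],(400,400))])
cv2.imwrite("pics/v5.png",out[:,:,::-1])
E
```

```text
7.05 [587.35328183  36.8672626  206.74483325] [3.09341549e+00 5.47950042e-01 7.02808325e-04] 31.396362319638786 [-0.08552    -0.33201945 -0.10238468]
-8.214230027162694 0.09883063030843799
```

View pics/v5.png

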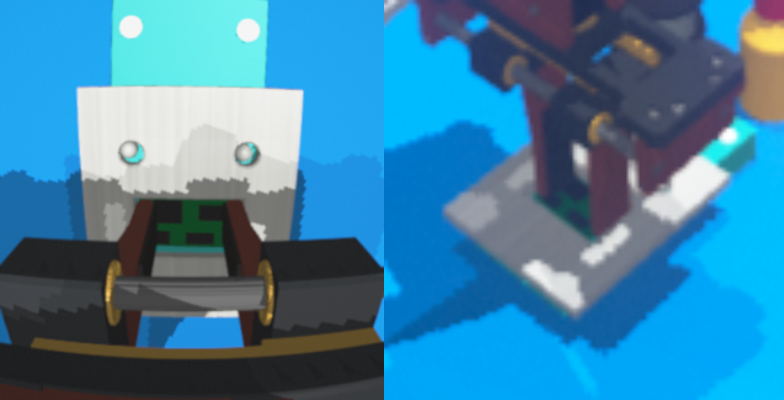

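The plate is now nearly over the pins. The pin noses show inside both holes, at crop (133,150) and (245,150). I'll measure the remaining offset from the wrist image.

```bash
cat >> h.py <<'E'
def wz(K,E,uv,z):
    x=(np.array(uv)-[K[0,2],K[1,2]])/K[0,0]; r=np.linalg.norm(x); d=np.r_[x/r*np.sin(r),np.cos(r)]
    R=E[:3,:3]; o=-R.T@E[:3,3]; d=R.T@d; return (o+d*(z-o[2])/d[2])[:2]
O=np.array([595.1,39.6]); 
def jig(p): p=np.array(p)-O; return np.array([p@[.939,.344],p@[-.344,.939]]).round(1)
def wrist(im,K,E,ztop,show=0):
    hsv=cv2.cvtColor(im,cv2.COLOR_RGB2HSV).astype(int); S,V=hsv[...,1],hsv[...,2]
    white=((S<25)&(V>225)).astype(np.uint8); white[:60]=0; white[130:]=0
    n,l,s,c=cv2.connectedComponentsWithStats(white)
    for i in range(1,n):
        if s[i,4]>60: print("dot",s[i,4],c[i].round(1),jig(wz(K,E,c[i],23)))
    non=((S>45)|(V<125)).astype(np.uint8); n,l,s,c=cv2.connectedComponentsWithStats(non)
    for i in range(1,n):
        if 15<s[i,4]<600 and 100<c[i][0]<412 and 140<c[i][1]<240:
            ctr,r=cv2.minEnclosingCircle(np.argwhere(l==i)[:,::-1].astype(np.float32).reshape(-1,1,2)); print("hole?",s[i,4],np.round(ctr,1),round(r,1),jig(wz(K,E,ctr,ztop)))
    col=(l*0)
    for u in (225,235,280,290):
        # teal->plate edge row
        v=[r for r in range(100,220) if S[r,u]<40 and V[r,u]>90]; print("edge",u,v[0] if v else None)
E
python3 - <<'E'
from h import *
im,K,E=load("w5"); wrist(im,K,E,33)
print((-E[:3,:3].T@E[:3,3]).round())
x=cv2.cvtColor(im,cv2.COLOR_RGB2GRAY)
print(x[172:200:2,192:224:2]); print(x[172:200:2,284:318:2])
E
```

```text
dot 252 [205.9  81.3] [82.8 26. ]
dot 252 [301.3  84. ] [ 81.3 -26.3]
hole? 132 [207.1 184. ] 9.4 [27. 25.]
hole? 135 [300.6 184.9] 9.6 [ 26.4 -25.6]
edge 225 130
edge 235 130
edge 280 130
edge 290 131
[656.  62. 188.]
[[233 233 232 234 235 232 225 227 230 232 235 236 235 232 232 233]
 [233 233 232 234 227 186 170 170 172 189 226 237 235 233 232 234]
 [233 233 232 214 177 190 203 191 156 124 177 217 235 233 232 234]
 [233 233 226 172 198 223 229 221 197 140 149 168 216 232 231 233]
 [232 233 197 169 216 235 243 233 215 161 148 186 187 229 232 233]
 [232 230 179 171 215 234 241 233 214 163 168 187 182 222 232 233]
 [233 230 167 137 200 224 229 222 196 160 181 190 195 219 232 233]
 [232 231 203 123 156 193 204 190 160 176 188 189 195 219 231 232]
 [232 232 215 145 113 163 179 181 185 188 183 179 188 224 231 232]
 [232 232 228 197 137 117 154 179 179 181 153 154 210 230 231 232]
 [232 232 231 225 207 161 118 115 116 127 151 204 231 232 231 228]
 [232 232 231 232 231 217 182 177 189 191 195 215 223 225 228 214]
 [232 231 231 231 235 224 202 201 204 204 211 217 215 210 212 210]
 [231 231 
[... 352 characters left out ...]
216 211 137 155 181 200 208 193 169 142 124 192 234 236 236]
 [214 213 216 185 137 170 197 225 220 203 183 161  97 146 227 236 236]
 [214 212 214 172 136 173 201 228 223 209 179 120  90 105 209 232 235]
 [212 212 212 174 125 165 192 213 214 197 155  97  89 135 196 219 221]
 [213 212 214 183 107 140 170 188 190 176 143  94  94 157 206 218 218]
 [212 209 215 195 126 119 152 170 170 168 107  87 128 179 214 217 217]
 [212 210 215 215 181 136 144 156 144 123  93 126 172 204 216 217 217]
 [211 210 214 217 205 182 161 144 131 141 158 181 207 215 216 216 216]
 [210 209 215 216 212 207 201 198 190 193 198 213 217 215 216 216 216]
 [207 208 214 215 209 207 211 213 212 212 213 215 214 214 215 215 215]]
```

The pins sit about 1.3 mm toward +y of the hole centres, with x close and a slight clockwise turn needed. I'll nudge a little.

Call:
step_arm(
  targets=[
    [[-0.005,0.013,0,0,0,-0.15,0.36],[-0.005,0.013,0,0,0,-0.1,0.36],[0,0,0,0,0,0,0.36],[0.01,0.004,0,0,0,0,0.36],[0,0,0,0,0,0,0.36]],
  ],
)

```text
t: 7.68
ee_pos: [587.3, 38.3, 206.7]
orientation: [3.098, 0.521, 0.0]
ft_force: [0.3, -0.3, -0.6]
width: 31.5
grasp_force: 0.2
```

```bash
python3 - <<'E'
from h import *
im,K,E=snap("wrist","w6"); s,Ks,Es=snap("side","s6"); c,_,_=snap("scene","c6")
o=readout.get_obs(); print(o["t"],o["ee_pos"],jig(o["ee_pos"][:2]),o["width"],o["ft_force"],o["grasp_force"])
wrist(im,K,E,33)
out=np.hstack([cv2.resize(im[125:245,185:325],(400,343)),cv2.resize(s[170:270,150:260],(400,343))])
cv2.imwrite("pics/v6.png",out[:,:,::-1])
E
```

```text
7.825 [587.27101968  38.35162421 206.68621598] [-7.8  1.5] 31.60384246765441 [-0.43024171  0.24239331 -0.82192017] 0.2670547024172265
dot 251 [205.7  81.1] [82.8 26.1]
dot 255 [301.3  82.2] [ 81.3 -26.3]
hole? 145 [302.4 183.4] 9.7 [ 26.4 -25.5]
hole? 129 [208.7 183.5] 9.4 [27.2 25. ]
edge 225 129
edge 235 129
edge 280 129
edge 290 129
```

View pics/v6.png

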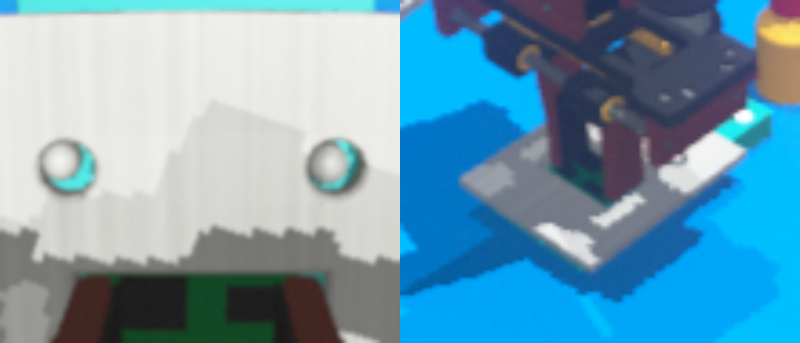

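Both pins are visible inside the holes at crop (62,160) and (330,162), and the plate didn't follow my last nudge. It may already be seated. I'll check the height through the hole spacing, with the earlier unseated image w4 as a control.

```bash
python3 - <<'E'
from h import *
from scipy.optimize import brentq
for f in ("w4","w5","w6"):
    im,K,E=load(f); hsv=cv2.cvtColor(im,cv2.COLOR_RGB2HSV).astype(int)
    non=((hsv[...,1]>45)|(hsv[...,2]<125)).astype(np.uint8); n,l,s,c=cv2.connectedComponentsWithStats(non)
    cs=[cv2.minEnclosingCircle(np.argwhere(l==i)[:,::-1].astype(np.float32).reshape(-1,1,2)) for i in range(1,n) if 80<s[i,4]<600 and 180<c[i][0]<330 and 170<c[i][1]<200]
    print(f,[np.round(x[0],1) for x in cs])
    if len(cs)==2:
        g=lambda z:np.linalg.norm(wz(K,E,cs[0][0],z)-wz(K,E,cs[1][0],z))-52
        z=brentq(g,0,80); print("z top",round(z,1),[jig(wz(K,E,x[0],z)) for x in cs])
E
```

```text
w4 [array([301., 184.]), array([204.3, 185. ])]
z top 33.8 [array([  9.1, -33.4]), array([ 6.6, 18.5])]
w5 [array([207.1, 184. ]), array([300.6, 184.9])]
z top 28.7 [array([25.9, 25.7]), array([ 25.4, -26.3])]
w6 [array([302.4, 183.4]), array([208.7, 183.5])]
z top 28.6 [array([ 25.3, -26.3]), array([26.2, 25.7])]
```

The hole tops went from about 34 mm to 28.7 mm (29 when seated), so the plate has dropped on. I'll ease the fingers inward, lift straight out and verify.

Call:
step_arm(
  targets=[
    [[0,0,0,0,0,0,0.28],[0,0,0,0,0,0,0.22],[-0.03,-0.01,0,0,0,0,0.22],[0,0,0.1,0,0,0,0.22],[0,0,0.3,0,0,0,0.22]],
  ],
)

```text
t: 8.45
ee_pos: [585.4, 37.8, 226.8]
orientation: [-3.098, -0.521, 0.002]
ft_force: [0.7, 0.3, -0.4]
width: 19.5
grasp_force: 0.0
```

Call:
step_arm(
  targets=[
    [[0,0,0.8,0,0,0,0.22],[0,0,0.8,0,0,0,0.22],[-0.6,-0.6,0.8,0,0,0,0.22],[-0.8,-0.8,0.5,0,0,0,0.22],[-0.8,-0.8,0,0,0,0,0.22]],
  ],
)

```text
t: 9.07
ee_pos: [475.2, -73.0, 374.9]
orientation: [3.096, 0.522, 0.009]
ft_force: [0.1, -0.5, -0.2]
width: 19.4
grasp_force: 0.0
```

Call:
step_arm(
  targets=[
    [[-0.2,-0.9,0,0,0,0,0.22],[-0.2,-0.9,0,0,0,0,0.22],[-0.2,-0.9,0,0,0,0,0.22],[-0.2,-0.9,0,0,0,0,0.22],[0,0,0,0,0,0,0.22]],
  ],
)

```text
t: 9.7
ee_pos: [435.2, -254.4, 372.8]
orientation: [3.098, 0.515, 0.002]
ft_force: [-0.2, 0.8, 0.7]
width: 19.1
grasp_force: 0.0
```

```bash
python3 - <<'E'
from h import *
s,Ks,Es=snap("side","s7"); c,Kc,Ec=snap("scene","c7")
o=readout.get_obs(); print(o["t"],o["ee_pos"],o["ft_force"])
A=cv2.resize(c[135:225,230:330],None,fx=4,fy=4,interpolation=cv2.INTER_CUBIC)
B=cv2.resize(s[175:265,155:255],None,fx=4,fy=4,interpolation=cv2.INTER_CUBIC)
cv2.imwrite("pics/v7.png",np.hstack([A,B])[:,:,::-1])
E
```

```text
9.8 [ 435.48611504 -252.11081498  372.28894556] [0.95087384 0.09299259 0.02911668]
```

View pics/v7.png

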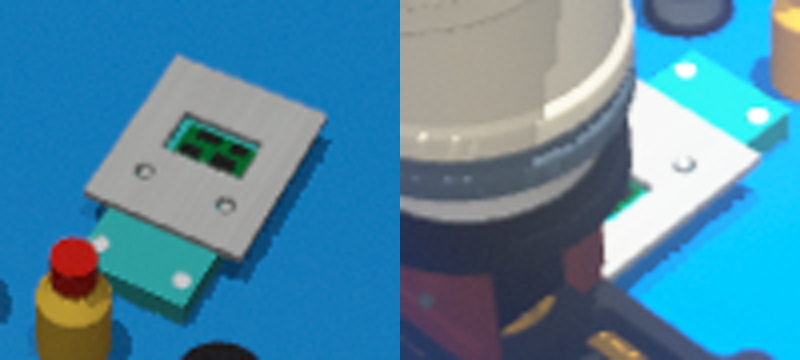

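The scene view shows the plate square with both pins in their holes, but the arm blocks the side camera. I'll move it away and check heights numerically.

Call:
step_arm(
  targets=[
    [[-0.7,-0.9,0,0,0,0,0.22],[-0.7,-0.9,0,0,0,0,0.22],[-0.7,-0.9,0,0,0,0,0.22],[-0.6,-0.9,0,0,0,0,0.22],[-0.5,-0.9,0,0,0,0,0.22]],
  ],
)

```text
t: 10.42
ee_pos: [275.6, -477.2, 372.2]
orientation: [3.098, 0.523, 0.0]
ft_force: [0.9, -0.4, 0.3]
width: 19.2
grasp_force: 0.0
```

Call:
step_arm(
  targets=[
    [[-0.4,-0.9,0,0,0,0,0.22],[-0.4,-0.9,0,0,0,0,0.22],[0,0,0,0,0,0,0.22],[0,0,0,0,0,0,0.22],[0,0,0,0,0,0,0.22]],
  ],
)

```text
t: 11.05
ee_pos: [236.8, -565.7, 371.7]
orientation: [-3.097, -0.524, -0.0]
ft_force: [-0.1, -0.6, 0.5]
width: 19.4
grasp_force: 0.0
```

```bash
python3 - <<'E'
from h import *
def corners(im,box):
    x0,y0,x1,y1=box; f=8; h=cv2.cvtColor(cv2.resize(im[y0:y1,x0:x1],None,fx=f,fy=f,interpolation=cv2.INTER_CUBIC),cv2.COLOR_RGB2HSV).astype(int)
    m=((h[...,1]<60)&(h[...,2]>110)).astype(np.uint8)
    c=max(cv2.findContours(m,cv2.RETR_EXTERNAL,cv2.CHAIN_APPROX_NONE)[0],key=cv2.contourArea)
    q=cv2.convexHull(c)
    q=cv2.approxPolyN(q,4,ensure_convex=True).reshape(-1,2) 
    return (q+.5)/f-.5+[x0,y0]
for tag in ("0","8"):
    if tag=="8": snap("scene","scene8"); snap("side","side8")
    a,K,E=load("scene"+tag); b,K2,E2=load("side"+tag)
    A=corners(a,(230,135,330,210));B=corners(b,(155,175,260,265))
    print(tag)
    for u in A:
        w=onz(K,E,u,29)[:2]; v=min(B,key=lambda v:np.linalg.norm(onz(K2,E2,v,29)[:2]-w))
        P,r=tri([(K,E,u),(K2,E2,v)]); print(P.round(1),jig(P[:2]),r[0])
    if tag=="8": np.savez("pics/q.npz",A=A,B=B)
a0,_,_=load("scene0");a1,_,_=load("scene8"); d=(np.abs(a1.astype(int)-a0).max(2)>40).astype(np.uint8)
n,l,s,c=cv2.connectedComponentsWithStats(d); print([(s[i,4],c[i].round()) for i in range(1,n) if s[i,4]>15])
o=readout.get_obs();print(o["t"],o["ee_pos"])
E
```

```text
0
[614.7  95.2  38. ] [37.5 45.5] [ 0.4 -0.1]
[656.5   2.8  37. ] [ 45.  -55.7] [-0.1  0. ]
[544.4 -45.4  26.1] [-76.9 -62.4] [ 0.2 -0. ]
[503.9  47.2  25.9] [-83.   38.5] [ 0.3 -0.1]
8
[518.9  67.   29. ] [-62.2  52. ] [ 0.5 -0.1]
[633.4 107.4  29.2] [59.3 50.4] [ 0.3 -0.1]
[667.6  11.5  28.9] [ 58.4 -51.3] [-0.3  0. ]
[552.3 -28.5  27.8] [-63.6 -49.2] [ 0.1 -0. ]
[(np.int32(777), array([263.,  20.])), (np.int32(639), array([315.,  12.])), (np.int32(28), array([413.,   6.])), (np.int32(73), array([452.,   8.])), (np.int32(28), array([464.,   5.])), (np.int32(80), array([284.,  22.])), (np.int32(32), array([394.,  28.])), (np.int32(285), array([350.,  48.])), (np.int32(18), array([382.,  78.])), (np.int32(46), array([453.,  97.])), (np.int32(1143), array([282., 175.])), (np.int32(341), array([283., 168.]))]
11.15 [ 236.61134109 -566.07844338  371.86152195]
```

All four plate corners are at z 28–29 mm (29 when seated), square to the jig. Nothing else in the scene has changed. Handing in.

```bash
python3 -c "
from workcell import ctrl; print(ctrl.close_job())"
```

```text
the job is handed in; nothing more can be done
None
```

The job is handed in at about 11 s of robot time: by camera measurement the plate lies flat on the jig with both holes over their pins, the arm is clear and nothing else on the mat moved; the hand-in gave no verdict.

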